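Find the guide pin with play and pull it for repair

TASK

One of the three guide pins in the metal block has a worn bush. Rock the pins' handles gently, away from you and then back towards you, to feel which one has play, without shifting or tipping the loose-standing block; then draw the loose pin out and set it upright, fully down, in the hole of the white repair stand with the orange band. Leave the two tight pins seated and do not knock the other things about.

Things in the scene. Friction and masses are not known exactly. Their poses are not given: they have to be found in the camera images.
- block: bare metal block standing loose on the worktop, 130 (its x) x 200 (its y) x 50 mm tall, 4.5 kg; some 25 to 35 N sideways on a tight pin's handle shifts or tips it, 10 N is safe. Origin at the centre of its underside, z up, its x roughly away from the robot (turned up to 0.3 rad). Three pins stand in a row along its y at +65, 0 and -65 mm, each through a 18.5 mm square hole in the top into a hidden bush
- pin_a: steel guide pin, starts at the block's +y end; 115 mm long, 140 g, all three alike. Origin at the centre of the foot's underside, z along the pin: ball foot 14 mm wide, shank 10 mm, collar 32 mm wide (z 41 to 45 mm) resting on the block's top, dark banded square handle 16 x 16 mm (z 45 to 115 mm), faces along its x and y, which start along the block's. Seated, its origin is 9 mm and its top 124 mm above the worktop
- pin_a_grip (a point): point on the axis of pin_a's handle, 100 mm above its origin (109 mm above the worktop when seated). In a close bush the handle gives only 1 to 5 mm either way, then stands firm, and the pin cannot be drawn; in the one worn bush, which may be under any of the three, it gives 10 mm or more either way at under 3 N and draws straight up and out
- pin_b: steel guide pin, starts in the middle; 115 mm long, 140 g, all three alike. Origin at the centre of the foot's underside, z along the pin: ball foot 14 mm wide, shank 10 mm, collar 32 mm wide (z 41 to 45 mm) resting on the block's top, dark banded square handle 16 x 16 mm (z 45 to 115 mm), faces along its x and y, which start along the block's. Seated, its origin is 9 mm and its top 124 mm above the worktop
- pin_b_grip (a point): point on the axis of pin_b's handle, 100 mm above its origin (109 mm above the worktop when seated). In a close bush the handle gives only 1 to 5 mm either way, then stands firm, and the pin cannot be drawn; in the one worn bush, which may be under any of the three, it gives 10 mm or more either way at under 3 N and draws straight up and out
- pin_c: steel guide pin, starts at the block's -y end; 115 mm long, 140 g, all three alike. Origin at the centre of the foot's underside, z along the pin: ball foot 14 mm wide, shank 10 mm, collar 32 mm wide (z 41 to 45 mm) resting on the block's top, dark banded square handle 16 x 16 mm (z 45 to 115 mm), faces along its x and y, which start along the block's. Seated, its origin is 9 mm and its top 124 mm above the worktop
- pin_c_grip (a point): point on the axis of pin_c's handle, 100 mm above its origin (109 mm above the worktop when seated). In a close bush the handle gives only 1 to 5 mm either way, then stands firm, and the pin cannot be drawn; in the one worn bush, which may be under any of the three, it gives 10 mm or more either way at under 3 N and draws straight up and out
- stand_mouth (a point): centre of the hole's mouth in the repair stand: a fixed white plastic block with an orange band, 80 x 80 mm, 48 mm tall, with one square upright hole 20 mm wide and 44 mm deep; the point is level with its top (48 mm above the worktop). A pin fully down has its collar on the stand's top and its origin 41 mm below this point
- pot: the nearest to the robot of the small green-lidded pots: small round white pot with a green screw lid, 48 mm across, 52 mm tall; a bystander, origin at the centre of its underside
There are look-alikes about, which are no part of the job. What is shaped like the pin_c but blue or pink is not meant.

How it is judged:
By the outcome, as a careful person would: the job done as asked, in the order asked, and still so for the second after the job is handed in, with the robot touching nothing.
It also fails if it takes over 64 s, if anything falls off the work surface, if the arm or the gripper's body presses on something with over 40 N, if the wrist force passes 120 N, or if a joint passes its speed limit or range.

ROBOT

A 7-joint arm with a two-finger parallel gripper is mounted at the origin on a cart in front of the work surface, level with it; the furniture and walls round the work are solid. World frame = base frame: x ahead of the robot, y to its left, z up, the work surface at z = 0. Lengths are in m, angles in rad, forces in N, time in s.
With the tool pointing down it reaches from about 0.35 to 0.9 m from the base axis. Payload 8.1 kg.
Tool frame: the origin (TCP) lies midway between the tips of the shut fingers; the grasp point (between the pads) lies 19 mm behind it (manip.hold_point_z is the distance from the TCP to the grasp point, in m); z points along the fingers, y is the direction in which the jaws open and shut (so a half turn about z gives the same grasp; the last joint's range is limited). The gripper opens to 85 mm and grips with 20 to 120 N. Pads are 22 mm wide; open, the fingers measure 114 mm over their backs; the gripper's body (76 mm by 85 mm) begins 54 mm behind the grasp point. The pads swing forward as they close: fully open they stand 13 mm farther back than shut.
Start: joints at [1.033, 0.434, 0.025, 1.573, -0.012, 1.134, -0.075], TCP at [0.263, -0.567, 0.231] pointing down, gripper open.
Joint ranges: [-2.62, 2.62], [-0.44, 2.09], [-1.27, 1.32], [0.08, 2.57], [-1.32, 4.46], [0.12, 2], [-2.74, 2.74]. Speed limits (rad/s): [2.22, 2.22, 3.01, 3.01, 3.14, 3.14, 3.14].

INTERFACE

Orientations are given as a rotation vector (axis times angle).
In Python, from station import telemetry, eyes, manip gives the robot as it stands.
- The arm moves only by the shell command python3 -m pendant 'ROWS'. ROWS is a JSON object of lists of equal length, an entry for each row: "xyz": the shift along the world's x, y, z in mm, a list of three; "roll": the turn about the world's z in rad; "fingers": the finger opening in mm, from 0 to 85.4. In form: {"xyz": [[dx, dy, dz], ...], "roll": [roll, ...], "fingers": [fingers, ...]}. A call has 1 to 20 rows; each row shifts and turns the commanded pose from where the row before left it; what a row does not reach is not made up. A row lasts 1/12 s, in which the tool goes at most 41.7 mm and 7.16 degrees, less where a joint would pass 70% of its speed; a pose out of reach is approached as far as the arm can. A call is refused whole if a number of a shift passes 41.7 or a number of a turn 0.125, either way. A call with a gripper value outside its range is refused whole. The fingers move at their own pace and stop on an object; the grip force is fixed at half the most. Time passes only in rows, so rows that do not move let the fingers close. It gives the time, the measured TCP pose, the force and the opening at its end, in the units of the state.
- telemetry.sense(): the state, without advancing time (a new reading comes with each control period).
- eyes.snapshot(name): name is "scene" or "top" or "wrist"; returns a dict with "img" (420x560x3 uint8, blue, green, red), "range_z" (420x560 float32, m along the optical axis (not along the pixel's ray), 0 where there is no reading), "fx", "fy", "cx", "cy" (pixels), "distortion" ([k1, k2, p1, p2, k3] as OpenCV has them; the pictures are not rectified), "rvec" (rotation vector, rad) and "tvec" (3), from world to camera coordinates, as OpenCV has them. Camera axes: x right, y down, z forward; pixel columns grow to the right and rows downward; lengths in m; the calibration is good to about 2 mm. A picture is of the moment at which its call begins.
- manip.hand_in(): hands the job in, once; it reports no verdict.
The state is a dict: "time_s": time; "joint_pos": joint angles; "qd": joint speeds; "joint_torque": joint torques, N m; "position": TCP position; "tool_rot": TCP orientation; "contact_force": force on the tool from outside, world axes, zero at the start; "torque": the same for the moment, N m; "opening": finger opening in m.
Only numpy, scipy, OpenCV 4.12 (cv2) and the standard library are available. Lean on these libraries where they do the work, as an engineer would, in place of code of your own. Each camera call takes 0.05 s, during which the arm holds its last target.

## Working session

There is one attempt and no reset: what is moved stays moved. The work goes in short steps, Python scripts to look and compute and a shell command to move; the robot and the scene stay as the last step left them, time stands still between calls to the robot, and variables do not carry over. Pictures are saved under pics/ and viewed, and the job is handed in when it is done.

```bash
mkdir -p pics; python3 - <<'E'
from station import telemetry, eyes, manip
import cv2,pickle
print(telemetry.sense(), manip.hold_point_z)
for n in ["scene","top","wrist"]:
    s=eyes.snapshot(n); pickle.dump(s,open(f"{n}0.pkl","wb")); cv2.imwrite(f"pics/{n}0.png",s["img"])
    print(n,s["fx"],s["rvec"],s["tvec"],s["distortion"])
E
```

```text
{'time_s': 0.0, 'joint_pos': array([ 1.03339359,  0.43519955,  0.02496195,  1.57414083, -0.01156959,
        1.1339818 , -0.07507463]), 'qd': array([-0.00152915,  0.0004454 , -0.00050192,  0.0009643 ,  0.00153507,
       -0.00019976, -0.00054167]), 'joint_torque': array([ 4.12563741e-04, -6.70474505e+01,  1.02538917e+00, -3.16213381e+01,
        1.55790435e-02,  1.24809681e-02, -4.84616123e-05]), 'position': array([ 0.26299343, -0.56639823,  0.23052349]), 'tool_rot': array([-3.06618273e+00, -6.77261143e-01,  7.88504650e-04]), 'contact_force': array([-0.26453612,  1.13664736, -0.77189612]), 'torque': array([-0.0222446 , -0.08765317,  0.03775806]), 'opening': 0.08535058020466019} 0.0187
scene 545.4788114579608 [ 1.82246378 -1.09848847  0.63465737] [-0.29251579  0.27916105  1.02774995] [-0.10434003  0.          0.          0.          0.        ]
top 529.1911827377618 [ 2.11913156 -2.18073156  0.13493922] [-0.06069658  0.50986421  1.34943823] [0.04337144 0.         0.         0.         0.        ]
wrist 324.18375707893864 [-2.40908526  1.53542721  0.25363909] [-0.62512863 -0.04234134  0.38138408] [-0.03552035  0.          0.          0.          0.        ]
```

```bash
ls
```

```text
pics
scene0.pkl
top0.pkl
wrist0.pkl
```

View pics/scene0.png

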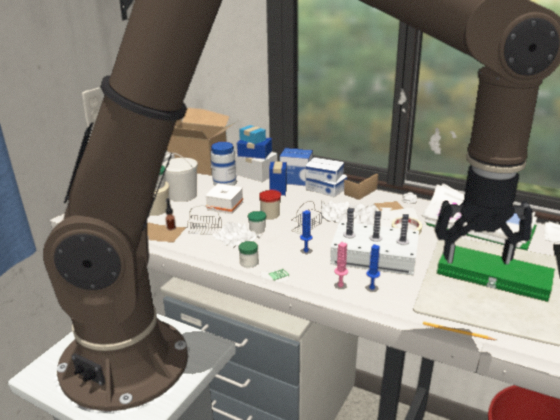

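View pics/top0.png

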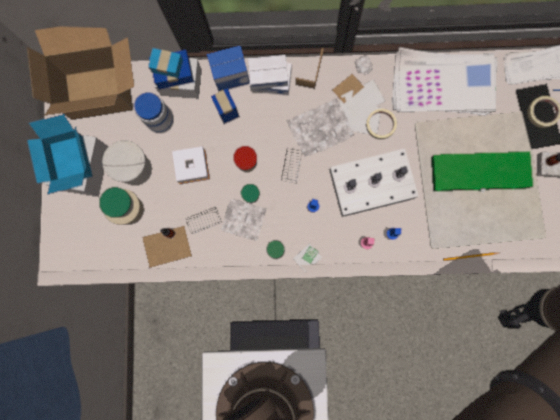

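View pics/wrist0.png

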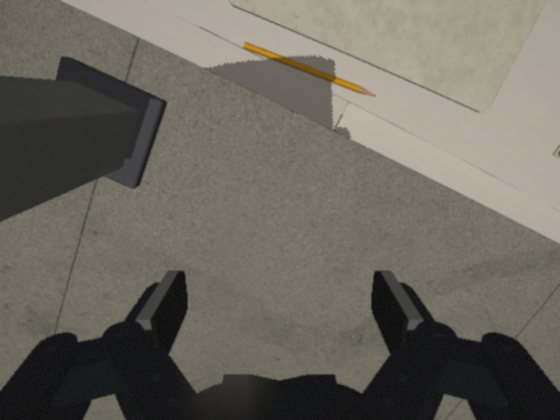

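The scene shows the metal block with three dark-handled pins (top view about (351,185), (376,179), (401,173)). The stand with the orange band is at top (190,164) / scene (225,198). Blue and pink look-alikes are at top (313,205), (394,233) and (368,242). Next I take close crops and measure.

```bash
cat > h.py <<'E'
import numpy as np,cv2,pickle
def ray(s,u,v):
    K=np.array([[s["fx"],0,s["cx"]],[0,s["fy"],s["cy"]],[0,0,1]]);R=cv2.Rodrigues(np.array(s["rvec"],float))[0]
    p=cv2.undistortPoints(np.array([[[u,v]]],float),K,np.array(s["distortion"]))[0,0]
    o=-R.T@np.array(s["tvec"]); return o,R.T@np.array([p[0],p[1],1])
def onz(s,u,v,z):
    o,d=ray(s,u,v); return o+d*(z-o[2])/d[2]
def proj(s,P):
    K=np.array([[s["fx"],0,s["cx"]],[0,s["fy"],s["cy"]],[0,0,1]])
    return cv2.projectPoints(np.array(P,float).reshape(-1,3),np.array(s["rvec"],float),np.array(s["tvec"],float),K,np.array(s["distortion"]))[0][:,0]
def crop(s,x0,y0,x1,y1,k,fn):
    cv2.imwrite(fn,cv2.resize(s["img"][y0:y1,x0:x1],None,fx=k,fy=k,interpolation=cv2.INTER_CUBIC))
E
python3 - <<'E'
from h import *
t=pickle.load(open('top0.pkl','rb'));s=pickle.load(open('scene0.pkl','rb'))
crop(t,320,140,425,220,7,'pics/tb.png');crop(t,165,140,215,190,10,'pics/ts.png');crop(s,200,170,260,220,10,'pics/ss.png');crop(s,320,190,430,280,7,'pics/sb.png')
for u,v in [(351,185),(376,179),(401,173)]: print(onz(t,u,v,.124))
print(onz(t,190,164,.048), onz(t,276,249,.052))
E
```

```text
[ 0.553985   -0.22750943  0.124     ]
[ 0.56706281 -0.28930051  0.124     ]
[ 0.58013621 -0.35109562  0.124     ]
[0.63559838 0.18201539 0.048     ] [ 0.40678569 -0.03741361  0.052     ]
```

View pics/tb.png

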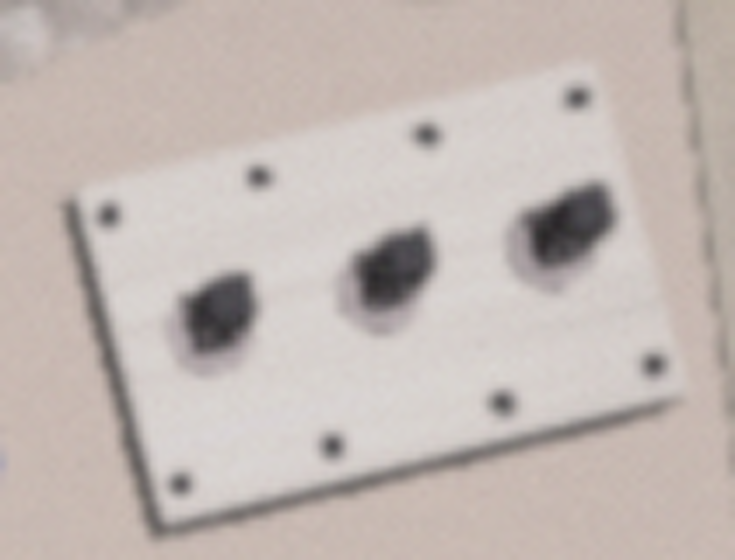

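View pics/ts.png

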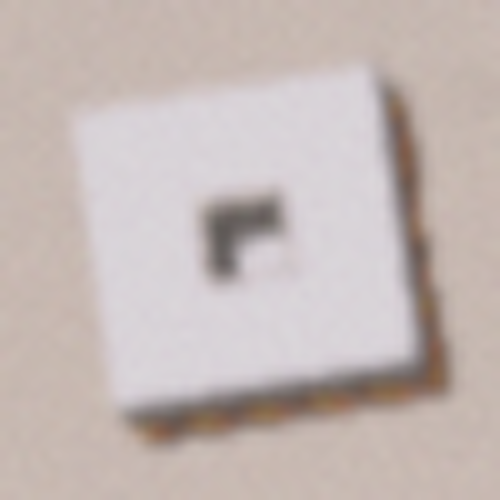

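View pics/ss.png

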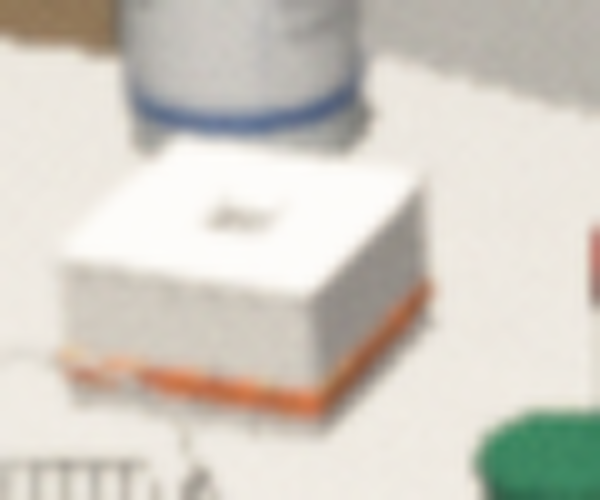

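View pics/sb.png

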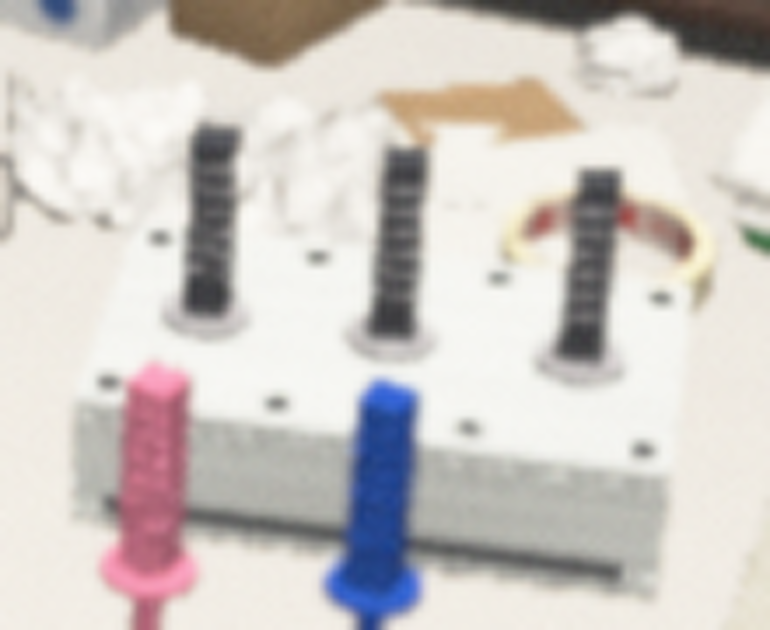

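```bash
python3 - <<'E'
from h import *
t=pickle.load(open('top0.pkl','rb'));s=pickle.load(open('scene0.pkl','rb'))
f=lambda p,k,o,z:onz(t,(p[0]+.5)/k+o[0]-.5,(p[1]+.5)/k+o[1]-.5,z)
C=np.array([f(p,7,(320,140),.05) for p in [(75,187),(598,62),(687,397),(155,527)]])
print(C,C.mean(0)); 
for i in range(4): d=C[(i+1)%4]-C[i];print(np.linalg.norm(d),np.arctan2(d[1],d[0]))
for p in [(238,290),(412,247),(595,202)]: print('pin',f(p,7,(320,140),.124))
S=np.array([f(p,10,(165,140),.048) for p in [(75,110),(372,65),(422,360),(118,408)]])
print(S.mean(0))
for i in range(4): d=S[(i+1)%4]-S[i];print(np.linalg.norm(d),np.arctan2(d[1],d[0]))
H=f((247,235),10,(165,140),.048);print(H)
# scene checks
g=lambda p,k,o,z:onz(s,(p[0]+.5)/k+o[0]-.5,(p[1]+.5)/k+o[1]-.5,z)
for p in [(218,133),(408,156),(599,178)]: print('scene pin',g(p,7,(320,190),.124))
print('stand',np.mean([g(p,10,(200,170),.048) for p in [(62,262),(310,300),(428,178),(178,142)]],0),g((243,215),10,(200,170),.048))
for p in [(313,205),(394,233),(368,242)]: print('dec',onz(t,*p,.115))
E
```

```text
[[ 0.61825553 -0.1841753   0.05      ]
 [ 0.65969463 -0.38056617  0.05      ]
 [ 0.53244194 -0.40615022  0.05      ]
 [ 0.48989851 -0.20872433  0.05      ]] [ 0.57507265 -0.294904    0.05      ]
0.20071515379687002 -1.3628434955462039
0.12979904558398087 -2.943188453657912
0.201957733100811 1.783041365206627
0.13068350583600877 0.18897375467791538
pin [ 0.56374969 -0.23422921  0.124     ]
pin [ 0.57720878 -0.2957404   0.124     ]
pin [ 0.59127777 -0.36043319  0.124     ]
[0.63812459 0.18399912 0.048     ]
0.07846836578047786 -1.4443688809704671
0.08015952669842023 -2.9859309777255283
0.07982744187210683 1.70204648237451
0.08051628272743738 0.13866031395854286
[0.63818896 0.18396125 0.048     ]
scene pin [ 0.55739015 -0.23707614  0.124     ]
scene pin [ 0.57040757 -0.30042718  0.124     ]
scene pin [ 0.58403895 -0.36259039  0.124     ]
stand [0.63190629 0.1770907  0.048     ] [0.63391513 0.17899364 0.048     ]
dec [ 0.50849169 -0.13312891  0.115     ]
dec [ 0.43386047 -0.3278104   0.115     ]
dec [ 0.41370686 -0.26367591  0.115     ]
```

Candidates for the target pins: three dark pins at top (354,181), (379,175) and (405,168), which are in the block. Blue at (313,205) and (394,233) and pink at (368,242) are look-alikes. For the stand, (190,164) is white with an orange band and a square hole; the other white boxes have none. The crops confirm both choices. Now moving above the middle pin.

```bash
python3 -m pendant '{"xyz":[[22,19,3],[22,19,3],[22,19,3],[22,19,3],[22,19,3],[22,19,3],[22,19,3],[22,19,3],[22,19,3],[22,19,3],[22,19,3],[22,19,3],[22,19,3],[22,19,3],[0,0,0]],"roll":[0.096,0.096,0.096,0.096,0.096,0.096,0.096,0.096,0.096,0.096,0.096,0.096,0.096,0.096,0],"fingers":[85,85,85,85,85,85,85,85,85,85,85,85,85,85,85]}'
python3 - <<'E'
from station import telemetry, eyes
import cv2,pickle,numpy as np
s=eyes.snapshot("wrist"); pickle.dump(s,open("wrist1.pkl","wb")); cv2.imwrite("pics/wrist1.png",s["img"])
t=telemetry.sense();R=cv2.Rodrigues(t['tool_rot'])[0];print(t['position'],np.arctan2(R[1,1],R[0,1]),t['joint_pos'],t['contact_force'],R[:,2])
E
```

```text
time_s: 1.4
position: [0.5758, -0.2944, 0.2735]
tool_rot: [-1.962, -2.453, -0.008]
contact_force: [-0.0, 1.9, -0.7]
opening: 0.085
[ 0.57365547 -0.29711963  0.2730999 ] 0.21463495382532544 [ 0.63145455  0.47197023 -0.36240542  1.43143917  0.16703338  1.26847766
  0.47031647] [0.10394066 0.53183909 0.59591236] [ 0.0010959   0.00227154 -0.99999682]
```

View pics/wrist1.png

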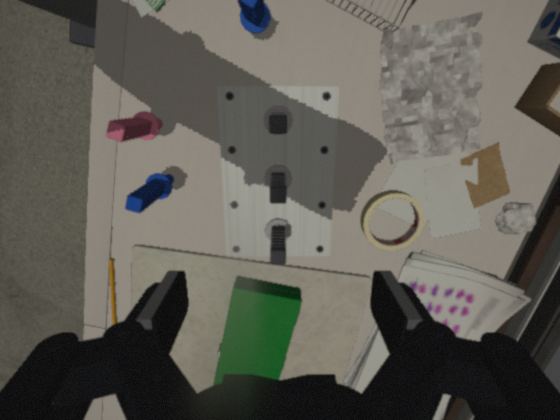

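```bash
python3 - <<'E'
from h import *
s=pickle.load(open('wrist1.pkl','rb'))
crop(s,210,75,350,275,4,'pics/wb.png')
# dark handles + screw blobs
g=cv2.cvtColor(s["img"],cv2.COLOR_BGR2GRAY)
C=[onz(s,*p,.05) for p in [(230,96),(326,96),(320,249),(236,249)]]
print(np.array(C),np.mean(C,0))
o,_=ray(s,280,200);print('cam',o)
E
```

```text
[[ 0.50663442 -0.2220346   0.05      ]
 [ 0.6073461  -0.19924704  0.05      ]
 [ 0.64789305 -0.37559702  0.05      ]
 [ 0.54560834 -0.39860124  0.05      ]] [ 0.57687048 -0.29886998  0.05      ]
cam [ 0.55804298 -0.21533294  0.41730701]
```

View pics/wb.png

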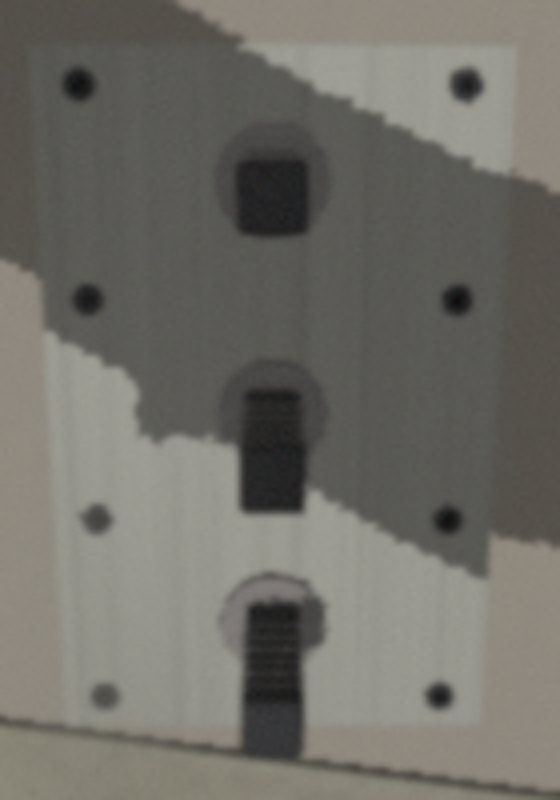

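```bash
python3 - <<'E'
from h import *
s=pickle.load(open('wrist1.pkl','rb'))
P=np.array([onz(s,(x+.5)/4+209.5,(y+.5)/4+74.5,.124) for x,y in [(272,201),(272,478),(272,730)]]);print(P)
d=P[0]-P[2];print(np.arctan2(-d[0],d[1]),np.linalg.norm(d))
a=np.array([onz(s,(x+.5)/4+209.5,(y+.5)/4+74.5,.05) for x,y in [(79,84),(465,84),(438,696),(105,696)]])
print(a.mean(0)); v=a[0]-a[3]+a[1]-a[2];print(np.arctan2(-v[0],v[1]));v=a[1]-a[0]+a[2]-a[3];print(np.arctan2(v[1],v[0]))
E
```

```text
[[ 0.56220056 -0.23533203  0.124     ]
 [ 0.57610822 -0.29715507  0.124     ]
 [ 0.590541   -0.36132997  0.124     ]]
0.22124574204593245 0.12914589995631534
[ 0.57626978 -0.29854356  0.05      ]
0.22039967839468783
0.22186731970990337
```

```bash
python3 -m pendant '{"xyz":[[2,0,-30],[0,0,-30],[0,0,-30],[0,0,-30],[0,0,-30],[0,0,-33],[0,0,0],[0,0,0],[0,0,0],[0,0,0],[0,0,0],[0,0,0],[0,0,0],[0,0,0],[0,0,0]],"roll":[0,0,0,0,0,0,0,0,0,0,0,0,0,0,0],"fingers":[85,85,85,85,85,60,60,60,40,40,40,26,26,26,26]}'
python3 - <<'E'
from station import telemetry, eyes
import cv2,pickle,numpy as np
s=eyes.snapshot("wrist"); pickle.dump(s,open("wrist2.pkl","wb")); cv2.imwrite("pics/wrist2.png",s["img"])
t=telemetry.sense();R=cv2.Rodrigues(t['tool_rot'])[0];print(t['position'],np.arctan2(R[1,1],R[0,1]),t['opening'],t['contact_force'])
E
```

```text
time_s: 2.7
position: [0.5733, -0.3009, 0.0906]
tool_rot: [1.979, 2.44, 0.0]
contact_force: [0.3, 0.3, -0.3]
opening: 0.0259
[ 0.57325947 -0.30088779  0.0904822 ] 0.20792503695325085 0.026033241074394437 [-0.25777494  0.09251163 -0.42930428]
```

View pics/wrist2.png

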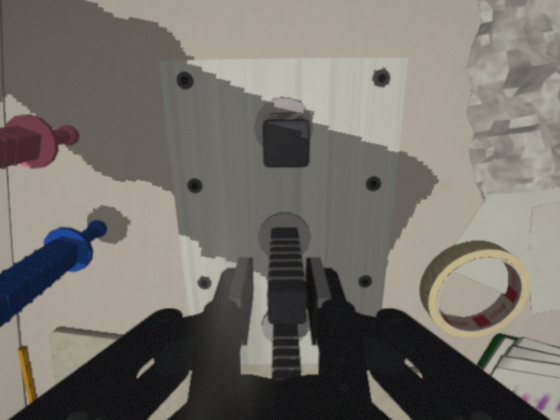

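The wrist shows the middle pin (about (287,285)) between the jaws, slightly nearer the far finger. Rocking it away first, in small steps.

```bash
python3 -m pendant '{"xyz":[[2,0.4,0],[2,0.4,0],[1,0.2,0],[0,0,0]],"roll":[0,0,0,0],"fingers":[26,26,26,26]}'; python3 -m pendant '{"xyz":[[1,0.2,0],[0,0,0],[0,0,0]],"roll":[0,0,0],"fingers":[26,26,26]}';python3 -m pendant '{"xyz":[[1,0.2,0],[0,0,0],[0,0,0]],"roll":[0,0,0],"fingers":[26,26,26]}';python3 -m pendant '{"xyz":[[1,0.2,0],[0,0,0],[0,0,0]],"roll":[0,0,0],"fingers":[26,26,26]}'
```

```text
time_s: 3.08
position: [0.5787, -0.2996, 0.0902]
tool_rot: [1.978, 2.44, 0.0]
contact_force: [-1.2, 0.1, -0.2]
opening: 0.0261
time_s: 3.33
position: [0.5793, -0.2996, 0.0903]
tool_rot: [-1.979, -2.44, -0.0]
contact_force: [0.0, -0.0, 0.1]
opening: 0.0257
time_s: 3.58
position: [0.5803, -0.2995, 0.0903]
tool_rot: [1.979, 2.44, 0.0]
contact_force: [0.6, 0.0, -0.0]
opening: 0.0254
time_s: 3.83
position: [0.5813, -0.2992, 0.0903]
tool_rot: [1.979, 2.44, 0.0]
contact_force: [0.3, -0.1, 0.8]
opening: 0.026
```

```bash
for i in 1; do python3 -m pendant '{"xyz":[[1,0.2,0],[0,0,0],[0,0,0]],"roll":[0,0,0],"fingers":[26,26,26]}'; done;python3 -m pendant '{"xyz":[[1,0.2,0],[0,0,0],[0,0,0]],"roll":[0,0,0],"fingers":[26,26,26]}';python3 -m pendant '{"xyz":[[1,0.2,0],[0,0,0],[0,0,0]],"roll":[0,0,0],"fingers":[26,26,26]}'
```

```text
time_s: 4.08
position: [0.5822, -0.2991, 0.0903]
tool_rot: [-1.979, -2.44, 0.0]
contact_force: [-0.5, -0.2, -0.4]
opening: 0.0258
time_s: 4.33
position: [0.5833, -0.2989, 0.0904]
tool_rot: [1.979, 2.44, -0.0]
contact_force: [-1.6, -0.5, 0.2]
opening: 0.0261
time_s: 4.58
position: [0.5842, -0.2987, 0.0903]
tool_rot: [-1.979, -2.44, 0.0]
contact_force: [-1.4, -0.5, 1.7]
opening: 0.026
```

```bash
python3 -m pendant '{"xyz":[[1,0.2,0],[0,0,0],[0,0,0]],"roll":[0,0,0],"fingers":[26,26,26]}'; python3 -m pendant '{"xyz":[[0.5,0.1,0],[0,0,0],[0,0,0]],"roll":[0,0,0],"fingers":[26,26,26]}'
```

```text
time_s: 4.83
position: [0.5853, -0.2985, 0.0903]
tool_rot: [1.979, 2.44, 0.0]
contact_force: [-1.6, -0.5, 1.1]
opening: 0.026
time_s: 5.08
position: [0.5856, -0.2985, 0.0904]
tool_rot: [-1.979, -2.44, 0.0]
contact_force: [-2.0, -1.0, 3.1]
opening: 0.0262
```

```bash
python3 - <<'E'
from station import eyes
import cv2
s=eyes.snapshot("wrist"); cv2.imwrite("pics/wrist3.png",s["img"])
E
```

```text
(no output)
```

View pics/wrist3.png

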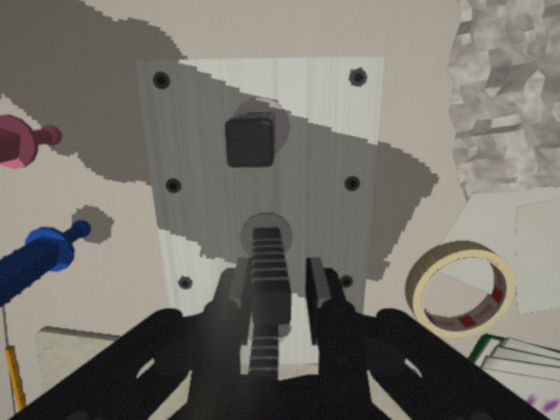

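The near finger is touching the pin (about (270,290)), with a light force so far. Continuing.

```bash
python3 -m pendant '{"xyz":[[0.5,0.1,0],[0,0,0],[0,0,0]],"roll":[0,0,0],"fingers":[26,26,26]}'; python3 -m pendant '{"xyz":[[0.5,0.1,0],[0,0,0],[0,0,0]],"roll":[0,0,0],"fingers":[26,26,26]}'
```

```text
time_s: 5.38
position: [0.586, -0.2984, 0.0904]
tool_rot: [-1.979, -2.44, 0.001]
contact_force: [-5.0, 0.0, 3.5]
opening: 0.0264
time_s: 5.63
position: [0.5864, -0.2984, 0.0904]
tool_rot: [-1.979, -2.439, 0.001]
contact_force: [-5.5, -1.0, 4.2]
opening: 0.0261
```

```bash
python3 -m pendant '{"xyz":[[0.5,0.1,0],[0,0,0],[0,0,0]],"roll":[0,0,0],"fingers":[26,26,26]}'
```

```text
time_s: 5.88
position: [0.5866, -0.2984, 0.0903]
tool_rot: [-1.979, -2.439, 0.001]
contact_force: [-6.3, -1.1, 5.5]
opening: 0.0262
```

Firm at about 4 mm of give. Now back towards me.

```bash
python3 -m pendant '{"xyz":[[-3,-0.6,0],[-3,-0.6,0],[-3,-0.6,0],[-3,-0.6,0],[0,0,0],[0,0,0]],"roll":[0,0,0,0,0,0],"fingers":[26,26,26,26,26,26]}'; python3 -m pendant '{"xyz":[[-2,-0.4,0],[0,0,0],[0,0,0]],"roll":[0,0,0],"fingers":[26,26,26]}';python3 -m pendant '{"xyz":[[-2,-0.4,0],[0,0,0],[0,0,0]],"roll":[0,0,0],"fingers":[26,26,26]}';python3 -m pendant '{"xyz":[[-1,-0.2,0],[0,0,0],[0,0,0]],"roll":[0,0,0],"fingers":[26,26,26]}'
```

```text
time_s: 6.38
position: [0.5752, -0.3005, 0.0904]
tool_rot: [1.979, 2.44, 0.0]
contact_force: [0.7, 0.5, -0.2]
opening: 0.0259
time_s: 6.63
position: [0.5733, -0.3009, 0.0903]
tool_rot: [1.979, 2.44, 0.0]
contact_force: [0.8, -0.2, -0.2]
opening: 0.026
time_s: 6.88
position: [0.5712, -0.3013, 0.0904]
tool_rot: [1.979, 2.44, 0.0]
contact_force: [-0.1, 0.0, -0.1]
opening: 0.0257
time_s: 7.13
position: [0.5704, -0.3014, 0.0904]
tool_rot: [1.979, 2.44, 0.0]
contact_force: [-0.2, -0.9, 0.9]
opening: 0.0262
```

```bash
python3 -m pendant '{"xyz":[[-1,-0.2,0],[0,0,0],[0,0,0]],"roll":[0,0,0],"fingers":[26,26,26]}';python3 -m pendant '{"xyz":[[-1,-0.2,0],[0,0,0],[0,0,0]],"roll":[0,0,0],"fingers":[26,26,26]}';python3 -m pendant '{"xyz":[[-1,-0.2,0],[0,0,0],[0,0,0]],"roll":[0,0,0],"fingers":[26,26,26]}'
```

```text
time_s: 7.38
position: [0.5693, -0.3017, 0.0904]
tool_rot: [1.979, 2.44, 0.0]
contact_force: [0.6, -0.4, 1.4]
opening: 0.0258
time_s: 7.63
position: [0.5684, -0.3019, 0.0904]
tool_rot: [1.979, 2.44, 0.0]
contact_force: [1.4, 1.2, 0.8]
opening: 0.026
time_s: 7.88
position: [0.5676, -0.3021, 0.0905]
tool_rot: [1.978, 2.44, 0.001]
contact_force: [2.7, 0.6, 1.2]
opening: 0.0258
```

```bash
python3 -m pendant '{"xyz":[[-0.5,-0.1,0],[0,0,0],[0,0,0]],"roll":[0,0,0],"fingers":[26,26,26]}';python3 -m pendant '{"xyz":[[-0.5,-0.1,0],[0,0,0],[0,0,0]],"roll":[0,0,0],"fingers":[26,26,26]}'
```

```text
time_s: 8.13
position: [0.5672, -0.3021, 0.0906]
tool_rot: [1.978, 2.439, 0.001]
contact_force: [4.2, 1.2, 2.5]
opening: 0.0261
time_s: 8.38
position: [0.5667, -0.3022, 0.0906]
tool_rot: [1.978, 2.439, 0.001]
contact_force: [4.1, 0.9, 3.8]
opening: 0.0263
```

```bash
python3 -m pendant '{"xyz":[[-0.5,-0.1,0],[0,0,0],[0,0,0]],"roll":[0,0,0],"fingers":[26,26,26]}';python3 -m pendant '{"xyz":[[-0.5,-0.1,0],[0,0,0],[0,0,0]],"roll":[0,0,0],"fingers":[26,26,26]}'
```

```text
time_s: 8.63
position: [0.5664, -0.3023, 0.0906]
tool_rot: [1.978, 2.439, 0.001]
contact_force: [6.2, 2.2, 3.6]
opening: 0.0261
time_s: 8.88
position: [0.5662, -0.3023, 0.0907]
tool_rot: [1.978, 2.439, 0.002]
contact_force: [5.0, 0.6, 2.4]
opening: 0.0258
```

Pin b is tight: it stops at about 5 mm either way, firm at 5 to 6 N. On to pin a.

```bash
python3 -m pendant '{"xyz":[[5,1,0],[5,1,0],[0,0,0],[0,0,20],[0,0,20],[0,0,20],[-4,16,0],[-5,16,0],[-5,16,0],[0,18,0],[0,0,-20],[0,0,-20],[0,0,-20],[0,0,0],[0,0,0],[0,0,0]],"roll":[0,0,0,0,0,0,0,0,0,0,0,0,0,0,0,0],"fingers":[40,40,40,40,40,40,40,40,40,40,40,40,40,26,26,26]}'; python3 - <<'E'
from station import eyes
import cv2
s=eyes.snapshot("wrist"); cv2.imwrite("pics/wrist4.png",s["img"])
E
```

```text
time_s: 10.22
position: [0.5615, -0.2346, 0.091]
tool_rot: [1.979, 2.44, 0.0]
contact_force: [-1.1, -0.0, 0.1]
opening: 0.0259
```

View pics/wrist4.png

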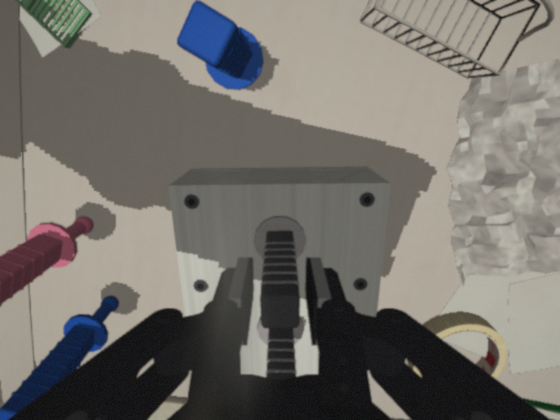

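Pin a (280,300) sits centred between the jaws. Rocking it away.

```bash
python3 -m pendant '{"xyz":[[2,0.4,0],[2,0.4,0],[1,0.2,0],[0,0,0]],"roll":[0,0,0,0],"fingers":[26,26,26,26]}'; for k in 1; do :; done; python3 -m pendant '{"xyz":[[1,0.2,0],[0,0,0],[0,0,0]],"roll":[0,0,0],"fingers":[26,26,26]}';python3 -m pendant '{"xyz":[[1,0.2,0],[0,0,0],[0,0,0]],"roll":[0,0,0],"fingers":[26,26,26]}'
```

```text
time_s: 10.6
position: [0.5668, -0.2334, 0.0908]
tool_rot: [1.978, 2.44, 0.001]
contact_force: [-0.1, -0.7, 1.3]
opening: 0.0256
time_s: 10.85
position: [0.5672, -0.2333, 0.0903]
tool_rot: [-1.979, -2.44, 0.0]
contact_force: [-0.0, 0.3, 0.0]
opening: 0.026
time_s: 11.1
position: [0.5682, -0.2331, 0.0903]
tool_rot: [-1.979, -2.44, 0.0]
contact_force: [-1.2, -0.4, 1.1]
opening: 0.0261
```

```bash
python3 -m pendant '{"xyz":[[1,0.2,0],[0,0,0],[0,0,0]],"roll":[0,0,0],"fingers":[26,26,26]}';python3 -m pendant '{"xyz":[[1,0.2,0],[0,0,0],[0,0,0]],"roll":[0,0,0],"fingers":[26,26,26]}';python3 -m pendant '{"xyz":[[1,0.2,0],[0,0,0],[0,0,0]],"roll":[0,0,0],"fingers":[26,26,26]}'
```

```text
time_s: 11.35
position: [0.5692, -0.2329, 0.0903]
tool_rot: [-1.979, -2.44, 0.0]
contact_force: [-1.1, -0.7, 1.5]
opening: 0.0259
time_s: 11.6
position: [0.5703, -0.2327, 0.0903]
tool_rot: [1.979, 2.44, 0.0]
contact_force: [-1.5, -1.0, 1.7]
opening: 0.0261
time_s: 11.85
position: [0.571, -0.2326, 0.0903]
tool_rot: [-1.979, -2.44, 0.001]
contact_force: [-2.8, -0.2, 3.4]
opening: 0.026
```

```bash
python3 -m pendant '{"xyz":[[0.6,0.1,0],[0,0,0],[0,0,0]],"roll":[0,0,0],"fingers":[26,26,26]}';python3 -m pendant '{"xyz":[[0.6,0.1,0],[0,0,0],[0,0,0]],"roll":[0,0,0],"fingers":[26,26,26]}'
```

```text
time_s: 12.1
position: [0.5715, -0.2325, 0.0903]
tool_rot: [-1.979, -2.44, 0.001]
contact_force: [-5.0, -1.1, 4.3]
opening: 0.0262
time_s: 12.35
position: [0.5718, -0.2326, 0.0903]
tool_rot: [-1.979, -2.439, 0.001]
contact_force: [-5.5, -1.2, 4.5]
opening: 0.0261
```

Firm again at about 5 mm. Now back towards me.

```bash
python3 -m pendant '{"xyz":[[-3,-0.6,0],[-3,-0.6,0],[-3,-0.6,0],[-3,-0.6,0],[-3,-0.6,0],[0,0,0],[0,0,0]],"roll":[0,0,0,0,0,0,0],"fingers":[26,26,26,26,26,26,26]}'; python3 -m pendant '{"xyz":[[-1,-0.2,0],[0,0,0],[0,0,0]],"roll":[0,0,0],"fingers":[26,26,26]}';python3 -m pendant '{"xyz":[[-1,-0.2,0],[0,0,0],[0,0,0]],"roll":[0,0,0],"fingers":[26,26,26]}';python3 -m pendant '{"xyz":[[-1,-0.2,0],[0,0,0],[0,0,0]],"roll":[0,0,0],"fingers":[26,26,26]}'
```

```text
time_s: 12.93
position: [0.5574, -0.2353, 0.0904]
tool_rot: [1.979, 2.44, 0.0]
contact_force: [0.4, -0.1, 0.7]
opening: 0.0257
time_s: 13.18
position: [0.5566, -0.2354, 0.0904]
tool_rot: [1.979, 2.44, 0.0]
contact_force: [0.7, 0.2, 0.1]
opening: 0.0257
time_s: 13.43
position: [0.5556, -0.2357, 0.0904]
tool_rot: [1.979, 2.44, 0.0]
contact_force: [0.4, 0.8, 0.7]
opening: 0.0262
time_s: 13.68
position: [0.5545, -0.2359, 0.0904]
tool_rot: [1.979, 2.44, 0.0]
contact_force: [1.2, -0.4, 0.3]
opening: 0.026
```

```bash
python3 -m pendant '{"xyz":[[-1,-0.2,0],[0,0,0],[0,0,0]],"roll":[0,0,0],"fingers":[26,26,26]}';python3 -m pendant '{"xyz":[[-1,-0.2,0],[0,0,0],[0,0,0]],"roll":[0,0,0],"fingers":[26,26,26]}';python3 -m pendant '{"xyz":[[-0.6,-0.1,0],[0,0,0],[0,0,0]],"roll":[0,0,0],"fingers":[26,26,26]}';python3 -m pendant '{"xyz":[[-0.6,-0.1,0],[0,0,0],[0,0,0]],"roll":[0,0,0],"fingers":[26,26,26]}'
```

```text
time_s: 13.93
position: [0.5536, -0.2361, 0.0904]
tool_rot: [1.979, 2.44, 0.0]
contact_force: [1.7, 1.1, 0.9]
opening: 0.0259
time_s: 14.18
position: [0.5528, -0.2362, 0.0905]
tool_rot: [1.978, 2.44, 0.001]
contact_force: [2.2, 0.4, 2.2]
opening: 0.0258
time_s: 14.43
position: [0.5523, -0.2363, 0.0905]
tool_rot: [1.978, 2.44, 0.001]
contact_force: [3.8, 0.9, 2.9]
opening: 0.0261
time_s: 14.68
position: [0.5519, -0.2364, 0.0906]
tool_rot: [1.978, 2.439, 0.001]
contact_force: [5.1, 0.9, 2.7]
opening: 0.026
```

Pin a is tight as well. On to pin c, which I still test.

```bash
python3 -m pendant '{"xyz":[[5,1,0],[5,1,0],[0,0,0],[0,0,20],[0,0,20],[0,0,25],[7,-31,0],[7,-31,0],[7,-31,0],[7,-33,0],[0,0,-20],[0,0,-20],[0,0,-25],[0,0,0],[0,0,0],[0,0,0]],"roll":[0,0,0,0,0,0,0,0,0,0,0,0,0,0,0,0],"fingers":[40,40,40,40,40,40,40,40,40,40,40,40,40,26,26,26]}'; python3 - <<'E'
from station import eyes
import cv2
s=eyes.snapshot("wrist"); cv2.imwrite("pics/wrist5.png",s["img"])
E
```

```text
time_s: 16.02
position: [0.5896, -0.3605, 0.0913]
tool_rot: [1.979, 2.44, 0.0]
contact_force: [1.0, -0.1, 0.6]
opening: 0.0258
```

View pics/wrist5.png

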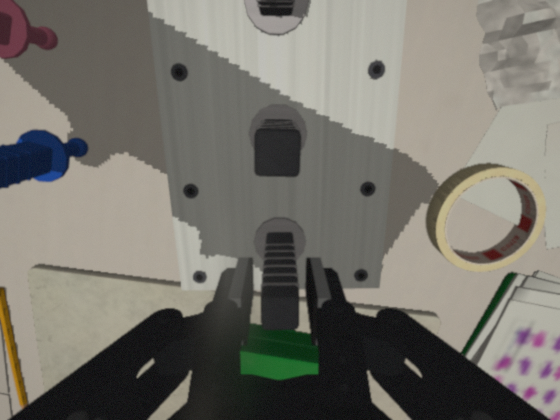

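Pin c (280,290) is centred between the jaws. Rocking it away.

```bash
python3 -m pendant '{"xyz":[[2,0.4,0],[2,0.4,0],[2,0.4,0],[0,0,0]],"roll":[0,0,0,0],"fingers":[26,26,26,26]}'; python3 -m pendant '{"xyz":[[2,0.4,0],[0,0,0],[0,0,0]],"roll":[0,0,0],"fingers":[26,26,26]}';python3 -m pendant '{"xyz":[[1,0.2,0],[0,0,0],[0,0,0]],"roll":[0,0,0],"fingers":[26,26,26]}';python3 -m pendant '{"xyz":[[1,0.2,0],[0,0,0],[0,0,0]],"roll":[0,0,0],"fingers":[26,26,26]}'
```

```text
time_s: 16.4
position: [0.596, -0.3591, 0.091]
tool_rot: [1.978, 2.44, 0.0]
contact_force: [-1.0, -0.8, 0.3]
opening: 0.0259
time_s: 16.65
position: [0.5973, -0.3589, 0.0903]
tool_rot: [-1.979, -2.44, 0.0]
contact_force: [-1.2, -0.2, 0.9]
opening: 0.0261
time_s: 16.9
position: [0.5982, -0.3587, 0.0903]
tool_rot: [1.979, 2.44, 0.0]
contact_force: [-1.0, 0.4, 0.7]
opening: 0.026
time_s: 17.15
position: [0.5993, -0.3584, 0.0903]
tool_rot: [1.979, 2.44, 0.0]
contact_force: [-0.9, -0.1, -0.5]
opening: 0.0257
```

```bash
python3 -m pendant '{"xyz":[[1,0.2,0],[0,0,0],[0,0,0]],"roll":[0,0,0],"fingers":[26,26,26]}'; python3 -m pendant '{"xyz":[[1,0.2,0],[0,0,0],[0,0,0]],"roll":[0,0,0],"fingers":[26,26,26]}';python3 -m pendant '{"xyz":[[1,0.2,0],[0,0,0],[0,0,0]],"roll":[0,0,0],"fingers":[26,26,26]}'
```

```text
time_s: 17.4
position: [0.6004, -0.3582, 0.0904]
tool_rot: [1.979, 2.44, 0.0]
contact_force: [-0.2, -0.7, 0.1]
opening: 0.0259
time_s: 17.65
position: [0.6013, -0.358, 0.0903]
tool_rot: [1.979, 2.44, 0.0]
contact_force: [-2.1, -0.1, 0.6]
opening: 0.0258
time_s: 17.9
position: [0.6024, -0.3578, 0.0903]
tool_rot: [1.979, 2.44, 0.0]
contact_force: [-0.7, 0.1, 0.3]
opening: 0.0258
```

```bash
python3 - <<'E'
from station import eyes
import cv2
s=eyes.snapshot("wrist"); cv2.imwrite("pics/wrist6.png",s["img"])
E
```

```text
(no output)
```

View pics/wrist6.png

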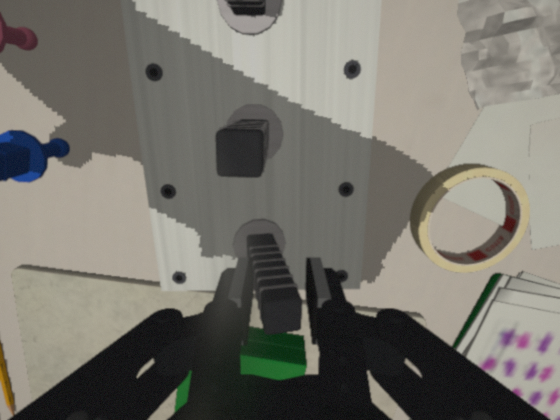

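The pin visibly leans away (top at (282,310), foot at (262,240)) at about 1 N. Two more millimetres, then back.

```bash
python3 -m pendant '{"xyz":[[1,0.2,0],[0,0,0],[0,0,0]],"roll":[0,0,0],"fingers":[26,26,26]}'; python3 -m pendant '{"xyz":[[1,0.2,0],[0,0,0],[0,0,0]],"roll":[0,0,0],"fingers":[26,26,26]}';python3 -m pendant '{"xyz":[[-4,-0.8,0],[-4,-0.8,0],[-4,-0.8,0],[-4,-0.8,0],[-4,-0.8,0],[-2,-0.4,0],[0,0,0],[0,0,0]],"roll":[0,0,0,0,0,0,0,0],"fingers":[26,26,26,26,26,26,26,26]}';python3 -m pendant '{"xyz":[[-2,-0.4,0],[0,0,0],[0,0,0]],"roll":[0,0,0],"fingers":[26,26,26]}';python3 -m pendant '{"xyz":[[-2,-0.4,0],[0,0,0],[0,0,0]],"roll":[0,0,0],"fingers":[26,26,26]}'
```

```text
time_s: 18.2
position: [0.6034, -0.3576, 0.0903]
tool_rot: [1.979, 2.44, 0.0]
contact_force: [-0.9, -0.4, 0.7]
opening: 0.0261
time_s: 18.45
position: [0.6044, -0.3574, 0.0903]
tool_rot: [1.979, 2.44, 0.0]
contact_force: [-0.4, -0.4, 0.9]
opening: 0.0259
time_s: 19.12
position: [0.5822, -0.362, 0.0904]
tool_rot: [1.979, 2.44, 0.0]
contact_force: [0.1, -0.1, -0.9]
opening: 0.026
time_s: 19.37
position: [0.5804, -0.3622, 0.0904]
tool_rot: [1.979, 2.44, 0.0]
contact_force: [-0.1, -0.1, 0.5]
opening: 0.0259
time_s: 19.62
position: [0.5781, -0.3628, 0.0903]
tool_rot: [-1.979, -2.44, 0.0]
contact_force: [-0.0, -0.1, -1.0]
opening: 0.0261
```

```bash
python3 -m pendant '{"xyz":[[-1,-0.2,0],[0,0,0],[0,0,0]],"roll":[0,0,0],"fingers":[26,26,26]}';python3 -m pendant '{"xyz":[[-1,-0.2,0],[0,0,0],[0,0,0]],"roll":[0,0,0],"fingers":[26,26,26]}';python3 -m pendant '{"xyz":[[-1,-0.2,0],[0,0,0],[0,0,0]],"roll":[0,0,0],"fingers":[26,26,26]}'
```

```text
time_s: 19.87
position: [0.5772, -0.3629, 0.0903]
tool_rot: [-1.979, -2.44, 0.0]
contact_force: [1.7, -0.1, 0.0]
opening: 0.0258
time_s: 20.12
position: [0.5762, -0.3631, 0.0903]
tool_rot: [-1.979, -2.44, 0.0]
contact_force: [0.6, 0.2, 0.2]
opening: 0.0261
time_s: 20.37
position: [0.5751, -0.3633, 0.0903]
tool_rot: [-1.979, -2.44, 0.0]
contact_force: [-0.3, 0.6, 1.1]
opening: 0.0258
```

Pin c is the loose one: about 10 mm each way at roughly 1 N. Centring, lowering slightly, gripping and checking.

```bash
python3 -m pendant '{"xyz":[[4,0.7,0],[4,0.7,0],[4,0.7,0],[3,0.6,0],[0,0,-4],[0,0,-4],[0,0,0],[0,0,0],[0,0,0],[0,0,0],[0,0,0]],"roll":[0,0,0,0,0,0,0,0,0,0,0],"fingers":[26,26,26,26,26,26,10,10,10,10,10]}';python3 -m pendant '{"xyz":[[0,0,4],[0,0,4],[0,0,4],[0,0,0]],"roll":[0,0,0,0],"fingers":[10,10,10,10]}'
```

```text
time_s: 21.28
position: [0.5901, -0.3607, 0.0823]
tool_rot: [-1.979, -2.44, 0.0]
contact_force: [-0.2, 0.2, -2.4]
opening: 0.0151
time_s: 21.62
position: [0.591, -0.3608, 0.0958]
tool_rot: [1.978, 2.438, 0.001]
contact_force: [-0.3, 0.3, -0.4]
opening: 0.0151
```

```bash
python3 -m pendant '{"xyz":[[0,0,15],[0,0,20],[0,0,25],[0,0,25],[0,0,25],[0,0,25],[0,0,25],[0,0,0],[0,0,0]],"roll":[0,0,0,0,0,0,0,0,0],"fingers":[10,10,10,10,10,10,10,10,10]}'; python3 - <<'E'
from station import eyes
import cv2
s=eyes.snapshot("wrist"); cv2.imwrite("pics/wrist7.png",s["img"])
s=eyes.snapshot("scene"); cv2.imwrite("pics/scene7.png",s["img"])
E
```

```text
time_s: 22.37
position: [0.5911, -0.3608, 0.2562]
tool_rot: [1.977, 2.437, 0.001]
contact_force: [-0.9, -0.7, -2.0]
opening: 0.0154
```

View pics/wrist7.png

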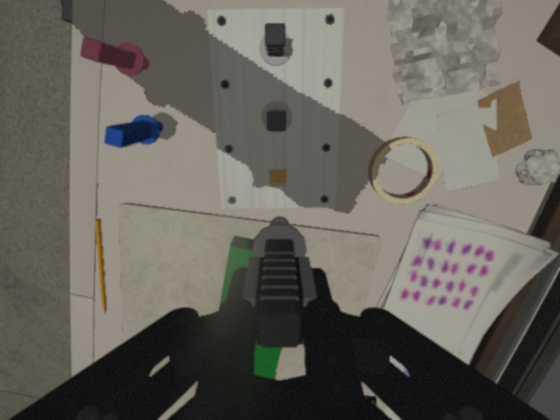

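View pics/scene7.png

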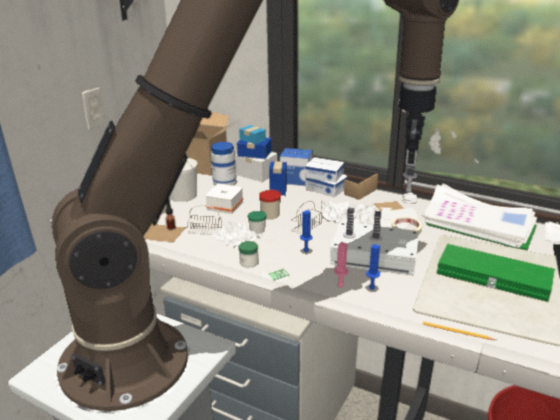

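Pin c came out cleanly, with the brown empty hole at wrist (277,177), and hangs straight in the jaws. Pins a and b are still seated. Now carrying it towards the stand.

```bash
python3 -m pendant '{"xyz":[[2,15,0],[3,30,0],[3,34,0],[3,34,0],[3,34,0],[3,34,0],[3,34,0],[4,34,0],[4,34,0],[4,34,0],[4,34,0],[4,34,0],[3,30,0],[3,30,0],[1,15,0],[0,0,0],[0,0,0]],"roll":[-0.005,-0.005,-0.005,-0.005,-0.005,-0.005,-0.005,-0.005,-0.005,-0.005,-0.005,-0.005,-0.005,-0.005,-0.005,0,0],"fingers":[10,10,10,10,10,10,10,10,10,10,10,10,10,10,10,10,10]}'; python3 - <<'E'
from station import eyes,telemetry
import cv2,pickle,numpy as np
s=eyes.snapshot("wrist"); cv2.imwrite("pics/wrist8.png",s["img"]);pickle.dump(s,open('wrist8.pkl','wb'))
t=telemetry.sense();R=cv2.Rodrigues(t['tool_rot'])[0];print(t['position'],np.arctan2(R[1,1],R[0,1]),R[:,2])
E
```

```text
time_s: 23.88
position: [0.6364, 0.1004, 0.2527]
tool_rot: [-2.065, -2.365, 0.003]
contact_force: [0.9, -1.3, -2.6]
opening: 0.0152
[0.63672437 0.09865828 0.25289124] 0.133155482379703 [-0.00215107 -0.00122181 -0.99999694]
```

View pics/wrist8.png

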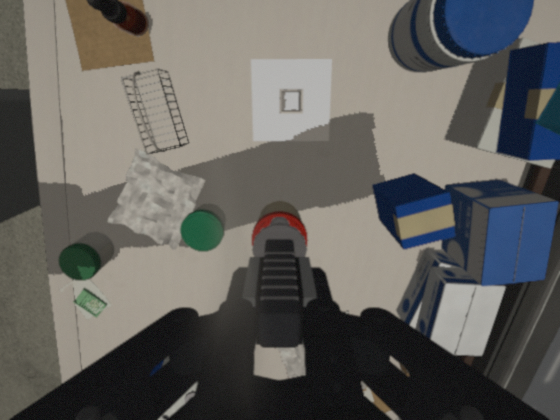

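The stand's square is at wrist (251–331, 59–141), with its hole at about (291,100). The pin is in the jaws above the red jar, well clear of it.

```bash
python3 - <<'E'
from h import *
s=pickle.load(open('wrist8.pkl','rb'))
crop(s,240,45,345,155,5,'pics/ws.png');crop(s,230,200,330,350,5,'pics/wp.png')
print(onz(s,291,100,.048))
E
```

```text
[0.6374842  0.18224382 0.048     ]
```

View pics/ws.png

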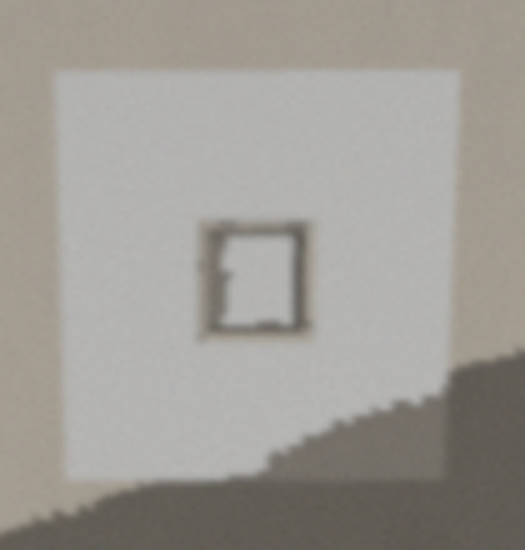

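View pics/wp.png

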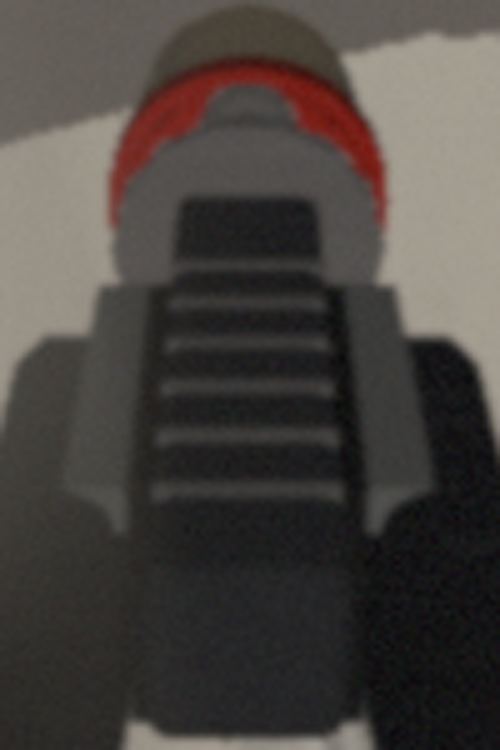

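```bash
python3 - <<'E'
from h import *
s=pickle.load(open('wrist8.pkl','rb'))
print(onz(s,290.6,100.3,.048))
# pin axis: at foot ball visible ends, and collar centre (collar edges x 117..385, y~255 left/right extremes)
print('collar',onz(s,230+(251)/5,200+240/5,.253-.0733+.045),'foot',onz(s,280.1,219.5,.253-.0733+.007))
print(proj(s,[[.6367,.0987,.253-.0733+.007],[.6367,.0987,.253-.0733+.045]]))
E
```

```text
[0.63712199 0.18189774 0.048     ]
collar [0.63770708 0.09978624 0.2247    ] foot [0.63717407 0.10319392 0.1867    ]
[[278.53714261 225.4135147 ]
 [278.23602566 249.4570821 ]]
```

```bash
python3 -m pendant '{"xyz":[[0,20,0],[0,30,0],[0,25,0],[0,8,-20],[0,0,-30],[0,0,-30],[0,0,-20],[0,0,-8],[0,0,0],[0,0,0],[0,0,0]],"roll":[0,0,0,0,0,0,0,0,0,0,0],"fingers":[10,10,10,10,10,10,10,10,10,10,10]}'; python3 - <<'E'
from station import eyes,telemetry
import cv2,pickle,numpy as np
s=eyes.snapshot("wrist"); cv2.imwrite("pics/wrist9.png",s["img"]);pickle.dump(s,open('wrist9.pkl','wb'))
s=eyes.snapshot("scene"); cv2.imwrite("pics/scene9.png",cv2.resize(s["img"][120:270,150:300],None,fx=4,fy=4))
t=telemetry.sense();R=cv2.Rodrigues(t['tool_rot'])[0];print(t['position'],np.arctan2(R[1,1],R[0,1]))
E
```

```text
time_s: 24.85
position: [0.6384, 0.1822, 0.148]
tool_rot: [2.069, 2.362, 0.003]
contact_force: [1.3, 0.3, -1.5]
opening: 0.0154
[0.63823097 0.18262072 0.14813858] 0.13255031879564538
```

View pics/wrist9.png

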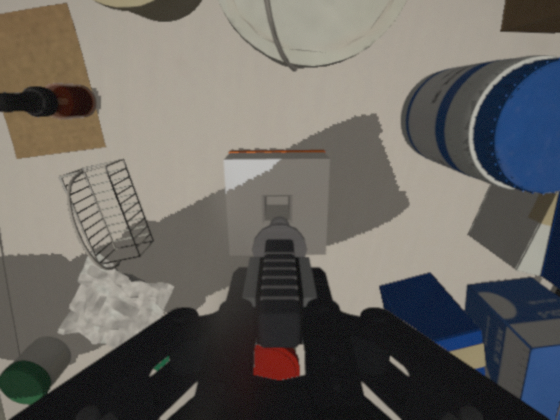

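View pics/scene9.png

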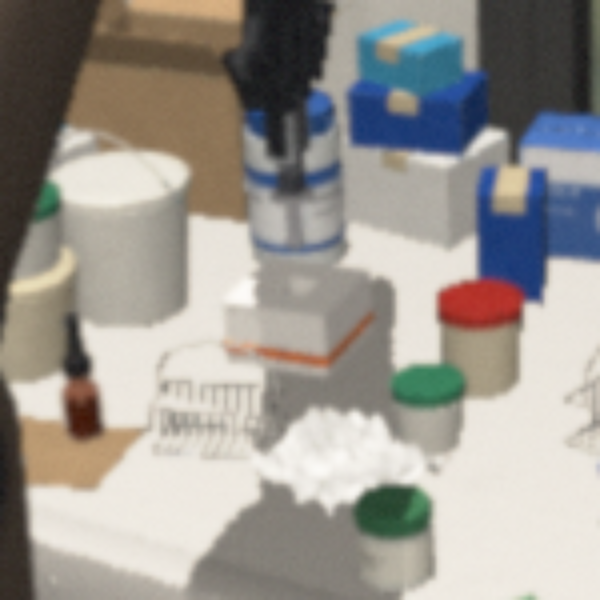

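```bash
python3 - <<'E'
from h import *
s=pickle.load(open('wrist9.pkl','rb'))
crop(s,215,140,345,270,6,'pics/ws2.png')
for a in[(225,157),(329,157)]: print(onz(s,*a,.048))
E
```

```text
[0.5934504  0.21687614 0.048     ]
[0.67119152 0.22725202 0.048     ]
```

View pics/ws2.png

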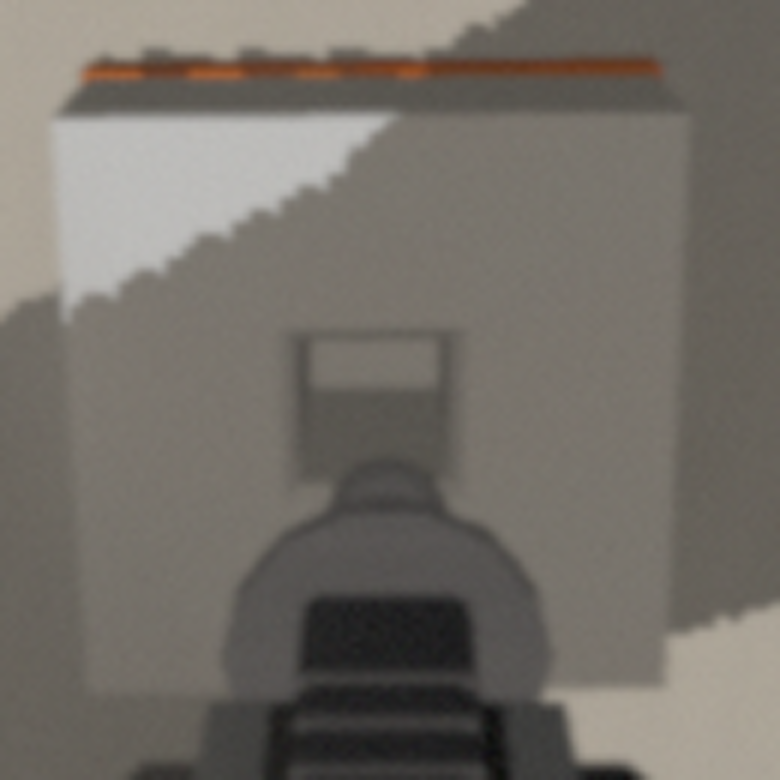

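```bash
python3 - <<'E'
from h import *
s=pickle.load(open('wrist9.pkl','rb'))
f=lambda x,y,z:onz(s,(x+.5)/6+214.5,(y+.5)/6+139.5,z)
S=np.array([f(*p,.048) for p in [(52,117),(690,117),(665,688),(92,693)]]);print(S.mean(0),np.linalg.norm(S-np.roll(S,1,0),axis=1))
H=np.array([f(*p,.048) for p in [(290,333),(460,333),(456,485),(296,485)]]);print(H.mean(0),np.linalg.norm(H-np.roll(H,1,0),axis=1))
# foot: sphere outline far edge at crop (389,458); sides x 335..443 at z foot
for z in(.0818,.0748): print('foot',f(389,500,z))
P=proj(s,[[.6382,.1826,.0818]]);print(P, (P-[[214.5,139.5]])*6)
E
```

```text
[0.63780885 0.18081819 0.048     ] [0.08043966 0.08035288 0.07969579 0.07968538]
[0.63774197 0.18192862 0.048     ] [0.02118167 0.02216528 0.02118049 0.02141681]
foot [0.63935895 0.18250844 0.0818    ]
foot [0.63974103 0.17982218 0.0748    ]
[[277.77740067 222.58857294]] [[379.664404   498.53143765]]
```

```bash
python3 - <<'E'
from h import *
s=pickle.load(open('wrist9.pkl','rb'))
for p in [(405,130),(410,120),(478,130),(390,310),(290,60),(280,65)]:
    o,d=ray(s,*p); z=s['range_z'][p[1],p[0]]; print(p,o+d*z)
E
python3 -m pendant '{"xyz":[[-1.5,-0.8,-10],[0,0,-10],[0,0,-10],[0,0,-10],[0,0,-8],[0,0,0],[0,0,0]],"roll":[0,0,0,0,0,0,0],"fingers":[10,10,10,10,10,10,10]}'
```

```text
(405, 130) [0.73761564 0.25336272 0.01179322]
(410, 120) [0.73313568 0.26205978 0.02840179]
(478, 130) [0.73611579 0.26257688 0.11602802]
(390, 310) [0.75591409 0.09243611 0.0371119 ]
(290, 60) [0.63134467 0.28371355 0.10542281]
(280, 65) [0.62561704 0.29029616 0.00215406]
time_s: 25.53
position: [0.6353, 0.1815, 0.0974]
tool_rot: [-2.068, -2.364, 0.002]
contact_force: [0.9, -0.3, -1.9]
opening: 0.0152
```

The foot is about 24 mm into the hole with no side force. Lowering the rest of the way.

```bash
python3 -m pendant '{"xyz":[[1,0,-5],[0,0,-5],[0,0,-4],[0,0,0],[0,0,0]],"roll":[0,0,0,0,0],"fingers":[10,10,10,10,10]}';python3 -m pendant '{"xyz":[[0,0,-1.5],[0,0,0],[0,0,0]],"roll":[0,0,0],"fingers":[10,10,10]}';python3 -m pendant '{"xyz":[[0,0,-1.5],[0,0,0],[0,0,0]],"roll":[0,0,0],"fingers":[10,10,10]}'
```

```text
time_s: 25.95
position: [0.6366, 0.1816, 0.0841]
tool_rot: [-2.069, -2.364, 0.001]
contact_force: [0.4, -0.2, -1.2]
opening: 0.0153
time_s: 26.2
position: [0.6368, 0.1816, 0.0829]
tool_rot: [2.069, 2.364, 0.0]
contact_force: [-0.9, 0.7, -2.1]
opening: 0.0151
time_s: 26.45
position: [0.6367, 0.1816, 0.0813]
tool_rot: [2.069, 2.364, -0.0]
contact_force: [-0.0, 0.0, -1.2]
opening: 0.0154
```

```bash
python3 -m pendant '{"xyz":[[0,0,-1],[0,0,0],[0,0,0]],"roll":[0,0,0],"fingers":[10,10,10]}';python3 -m pendant '{"xyz":[[0,0,-1],[0,0,0],[0,0,0]],"roll":[0,0,0],"fingers":[10,10,10]}'
```

```text
time_s: 26.7
position: [0.6367, 0.1816, 0.0802]
tool_rot: [-2.069, -2.364, 0.0]
contact_force: [0.2, 0.1, -0.8]
opening: 0.0154
time_s: 26.95
position: [0.6368, 0.1817, 0.0793]
tool_rot: [-2.069, -2.364, -0.0]
contact_force: [0.4, -0.1, -1.6]
opening: 0.0154
```

```bash
python3 -m pendant '{"xyz":[[0,0,-1],[0,0,0],[0,0,0]],"roll":[0,0,0],"fingers":[10,10,10]}';python3 -m pendant '{"xyz":[[0,0,-1],[0,0,0],[0,0,0]],"roll":[0,0,0],"fingers":[10,10,10]}'
```

```text
time_s: 27.2
position: [0.6369, 0.1817, 0.0789]
tool_rot: [2.069, 2.364, 0.001]
contact_force: [-1.3, -0.8, 4.6]
opening: 0.0155
time_s: 27.45
position: [0.637, 0.1817, 0.0787]
tool_rot: [2.069, 2.363, 0.001]
contact_force: [-3.5, -1.2, 12.2]
opening: 0.0154
```

The collar is on the stand's top (a sharp 12 N rise). Relaxing, opening, then rising clear and looking.

```bash
python3 -m pendant '{"xyz":[[0,0,1.2],[0,0,0],[0,0,0],[0,0,0],[0,0,0],[0,0,0]],"roll":[0,0,0,0,0,0],"fingers":[10,18,22,30,40,40]}';python3 -m pendant '{"xyz":[[0,0,10],[0,0,20],[0,0,30],[0,0,30],[0,0,30],[0,-15,20],[0,-25,0],[0,-30,0],[0,0,0],[0,0,0]],"roll":[0,0,0,0,0,0,0,0,0,0],"fingers":[40,40,40,40,40,40,40,40,40,40]}'; python3 - <<'E'
from station import eyes,telemetry
import cv2,pickle,numpy as np
from h import *
for n in ["wrist","scene","top"]:
    s=eyes.snapshot(n); pickle.dump(s,open(n+'10.pkl','wb')); cv2.imwrite(f"pics/{n}10.png",s["img"])
s=pickle.load(open('scene10.pkl','rb'));crop(s,170,140,300,240,6,'pics/s10c.png')
crop(s,300,190,440,300,5,'pics/s10b.png')
E
```

```text
time_s: 27.95
position: [0.6367, 0.1816, 0.0783]
tool_rot: [-2.069, -2.364, 0.0]
contact_force: [-0.2, -0.0, -0.7]
opening: 0.0401
time_s: 28.78
position: [0.6372, 0.1089, 0.2193]
tool_rot: [2.073, 2.359, -0.001]
contact_force: [0.5, 0.7, -0.7]
opening: 0.0402
```

View pics/wrist10.png

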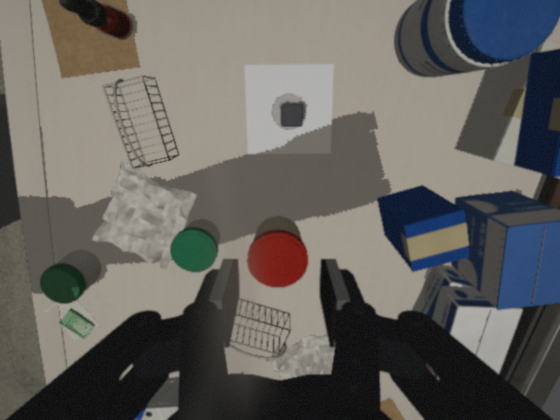

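View pics/s10c.png

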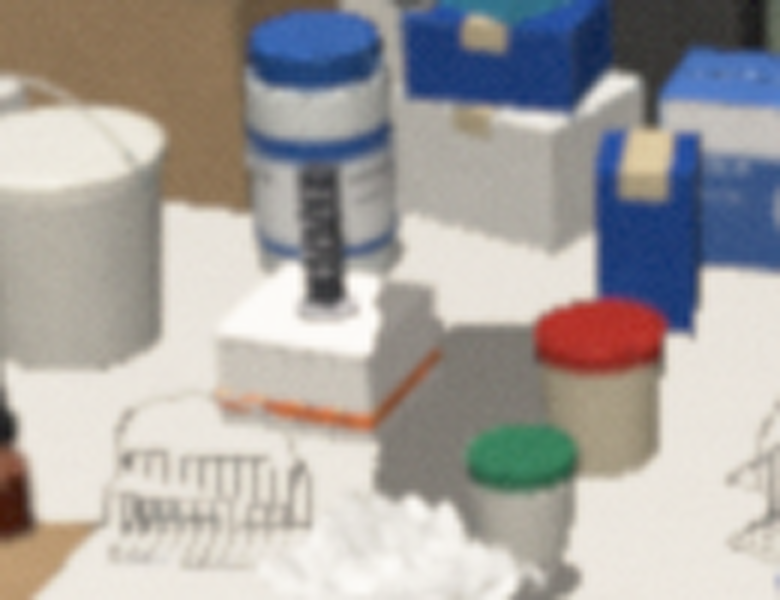

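View pics/s10b.png

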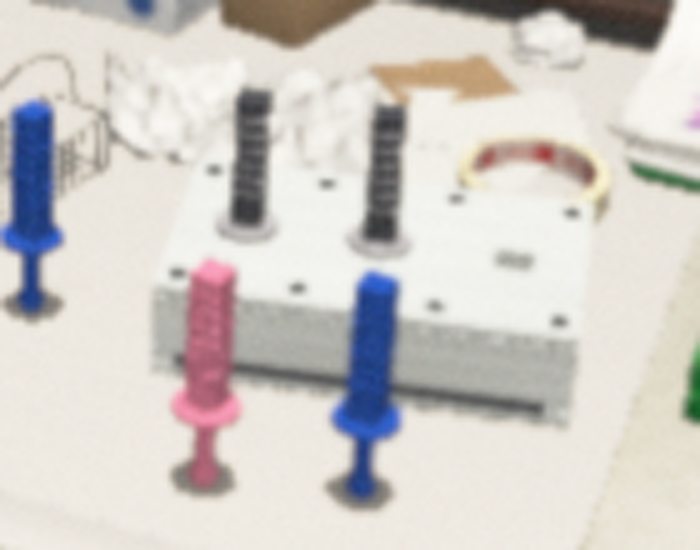

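View pics/top10.png

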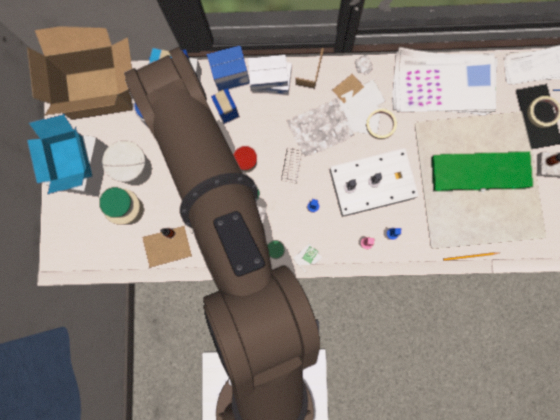

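The pin stands upright in the stand with its collar flush (scene crop (325,305)). Pins a and b are still in the block, and c's hole is empty at top (398,175). A quick check that the block has not moved, then hand in.

```bash
python3 - <<'E'
from h import *
from station import manip,telemetry
a,b=[cv2.cvtColor(pickle.load(open(f,'rb'))["img"],cv2.COLOR_BGR2GRAY)[140:222,322:424].astype(np.float32) for f in('top0.pkl','top10.pkl')]
print(cv2.phaseCorrelate(a,b,cv2.createHanningWindow(a.shape[::-1],cv2.CV_32F)))
s=pickle.load(open('top10.pkl','rb')); a=pickle.load(open('wrist10.pkl','rb'));o,d=ray(a,275,112);print('collar/pt',o+d*a['range_z'][112,275]);o,d=ray(a,293,112);print('top',o+d*a['range_z'][112,293])
print(manip.hand_in())
E
```

```text
((-0.18261058657517992, 0.22528557064226362), 0.6441570941312813)
collar/pt [0.62499461 0.17822422 0.05357487]
top [0.63820552 0.18251333 0.12254027]
the job is handed in; nothing more can be done
None
```

The loose pin was pin_c; it now stands upright and fully down in the stand with the orange band, and the job is handed in after about 29 s of robot time.

- **Rocking:** I rocked b, then a, then c, each away from me and then back. Pins a and b stood firm after about 5 mm either way, at 5 to 6 N. Pin c gave about 10 mm either way at roughly 1 N; single readings went up to 2 N.
- **Draw and placing:** Pin c drew out freely. In the stand it went down until the collar met the top, which showed as a 12 N upward push. I then released it and backed away.
- **Pin c, last check:** Its top reads 122.5 mm above the worktop, against 122 mm expected when fully down. It is at (0.638, 0.183), within 2 mm of the measured hole centre.
- **Block and other things:** Pins a and b are still seated, and the other things in view look undisturbed. The arm hides part of the last top view. The block's picture shifted by 0.2 to 0.3 pixel, under 1 mm; part of that may come from the missing pin.
- **Disagreement:** The scene camera put things about 5 mm off the top and wrist cameras, so I went by the wrist camera.

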